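# Unstack the sample jars onto their stations

### The arm

A 6-joint arm with a two-finger parallel gripper is mounted at the origin on the work surface. World frame = base frame: x ahead of the robot, y to its left, z up, the work surface at z = 0. Lengths are in m, angles in rad, forces in N, time in s.
With the tool pointing down it reaches from about 0.25 to 0.725 m from the base axis. Payload 4 kg.
Tool frame: the origin (TCP) lies midway between the tips of the shut fingers; the grasp point (between the pads) lies 19 mm behind it; z points along the fingers, y is the line along which they close (so a half turn about z gives the same grasp; the last joint's range is limited). The gripper opens to 85 mm and grips with 20 to 120 N. Pads are 22 mm wide; open, the fingers measure 114 mm over their backs; the gripper's body (76 mm by 85 mm) begins 54 mm behind the grasp point. The pads swing forward as they close: fully open they stand 13 mm farther back than shut.
Start: joints at [-1.151, 0.241, 0.005, 1.335, 0, 1.571], TCP at [0.204, -0.457, 0.231] pointing down, gripper open.
Joint ranges: [-2.72, 2.72], [-1.05, 1.87], [-1.09, 1.28], [-1.99, 2.15], [-1.42, 1.44], [-3.14, 3.14]. Speed limits (rad/s): [2.79, 2.79, 3.14, 3.14, 3.14, 3.14].

### API

Orientations are given as a unit quaternion [x, y, z, w].
In Python, from workcell import bot gives the robot as it stands.
- The arm moves only by the tool play_rows, never from a script. Its argument "moves" is a list of rows, each a list of 3 entries, a list of its own where there are three numbers: the opening, from -1 (shut) to 1 (fully open), then the shift along the tool's x, y, z in cm, then the turn, a rotation vector about the tool's x, y, z in rad. A call has 1 to 12 rows; each row shifts and turns the commanded pose from where the row before left it, along the tool's axes as they then stand; what a row does not reach is not made up. A row lasts 1/12 s, in which the tool goes at most 41.7 mm and 7.16 degrees, less where a joint would pass 70% of its speed; a pose out of reach is approached as far as the arm can. A call is refused whole if a number of a shift passes 4.17 or a number of a turn 0.125, either way. A call with a gripper value outside its range is refused whole. The fingers move at their own pace and stop on an object; the grip force is fixed at half the most. Time passes only in rows, so rows that do not move let the fingers close. It gives the time, the measured TCP pose, the force and the opening at its end, in the units of the state.
- bot.get_obs(): the state, without advancing time (a new reading comes with each control period).
- bot.camera(name): name is "scene" or "top" or "wrist"; returns (picture, depth): 384x512x3 uint8, red, green, blue; 384x512 float32, m along the optical axis (not along the pixel's ray), 0 where there is no reading.
- bot.camera_info(name): a dict with "K" (3x3 intrinsics, pixels), "world_from_camera" (4x4, takes a point from camera to world coordinates); the wrist camera has in their place "T_tool_cam" (4x4, takes a point from camera to tool coordinates, whose origin is the TCP and whose axes are the flange's). Camera axes: x right, y up, looking along -z (the intrinsics and any distortion apply to the point x, -y, -z); pixel columns grow to the right and rows downward; lengths in m; the calibration is good to about 2 mm. A picture is of the moment at which its call begins: read the wrist's pose just before it. camera_info takes no time and is no camera call.
- bot.job_done(): hands the job in, once; it reports no verdict.
The state is a dict: "clock": time; "joint_pos": joint angles; "joint_vel": joint speeds; "tau": joint torques, N m; "eef_pos": TCP position; "tool_rot": TCP orientation; "ft_force": force on the tool from outside, world axes, zero at the start; "ft_torque": the same for the moment, N m; "grip_width": finger opening in m.
Only numpy, scipy, OpenCV 4.12 (cv2) and the standard library are available. Lean on these libraries where they do the work, as an engineer would, in place of code of your own. Each camera call takes 0.05 s, during which the arm holds its last target. There are 200 camera calls.

### The job

Take the stack of four sample jars apart and stand each jar upright in the middle of its own place: the red-capped jar on the steel pan of the balance, the yellow-capped jar on the round white plate of the magnetic stirrer, the blue-capped jar on the free part of the white pH board behind its meter, and the green-capped jar in the empty compartment of the grey sample tray. Set them down gently, without dropping or tipping any jar, and leave the amber bottle and the beaker of pipettes where they are.

Things in the scene. Friction and masses are not known exactly. Their poses are not given: they have to be found in the camera images.
- jar_red: white plastic sample jar with a red ribbed screw cap, cylinder 32 mm in diameter (body below the cap 2 mm less), 40 mm high, cap the top 16 mm; about 45 g, +-30 %. At the start it is the top of the stack, standing on the yellow cap (its underside about 140 mm above the bench). Origin: centre of its underside, z axis up.
- jar_yellow: white plastic sample jar with a yellow ribbed screw cap, cylinder 43 mm in diameter (body below the cap 2 mm less), 44 mm high, cap the top 16 mm; about 85 g, +-30 %. At the start third from the bottom of the stack, standing on the blue cap (underside about 96 mm above the bench). Origin: centre of its underside, z axis up.
- jar_blue: white plastic sample jar with a blue ribbed screw cap, cylinder 54 mm in diameter (body below the cap 2 mm less), 46 mm high, cap the top 16 mm; about 140 g, +-30 %. At the start second from the bottom, standing on the green cap (underside about 50 mm above the bench). Origin: centre of its underside, z axis up.
- jar_green: white plastic sample jar with a green ribbed screw cap, cylinder 66 mm in diameter (body below the cap 2 mm less), 50 mm high, cap the top 16 mm; about 240 g, +-30 %. At the start the bottom of the stack, standing on the bench. The jars of the stack are centred on one another within 3 mm; they stand on flat cap tops without interlocking. Origin: centre of its underside, z axis up.
- balance_pan (a point): centre of the top of the balance's flat round steel pan, 112 mm in diameter, 56 mm above the bench: place for the red-capped jar. The balance is a white box 190 mm deep, 150 mm wide, display and keys at its near end; the pan is its highest part, its centre 38 mm beyond the box's middle. x axis: from display to pan, z up. The pan does not sink. Immovable.
- stirrer_plate (a point): centre of the top of the magnetic stirrer's flat round white plate, 116 mm in diameter, 64 mm above the bench: place for the yellow-capped jar. The stirrer is a blue box 190 mm deep, 140 mm wide, knob at its near end; the plate is its highest part, its centre 38 mm beyond the box's middle. x axis: from knob to plate, z up. Not turning. Immovable.
- ph_spot (a point): middle of the free part of the white pH board, on its top face, 12 mm above the bench: place for the blue-capped jar. Board 190 mm deep, 150 mm wide; a blue pH meter (146 x 62 mm, top 40 mm above the bench) lies fixed across its near part, far edge 65 mm from this point. The board ends 57 mm beyond the point. x axis: from the meter to the free part, z up. Immovable.
- tray_spot (a point): centre of the floor of the grey sample tray's empty compartment, 4 mm above the bench: place for the green-capped jar. Compartment 114 mm deep, 144 mm wide inside, rims 8 mm above its floor; the near compartment holds three fixed white jars (34 mm across, tops 38 mm above the bench, 95 mm from this point). x axis: from these to the empty part, z up. Immovable.
- bottle: amber glass bottle with a blue cap and yellow label, 56 mm in diameter, 105 mm high, loose: to be left alone. Origin: centre of its underside, z up.
- pipettes: glass beaker 72 mm in diameter, 95 mm high, full of white plastic pipettes that stick up to about 125 mm above the bench, loose: to be left alone. Origin: centre of its underside, z up.
Things that resemble listed ones, but are neither listed nor needed, are in the scene too. What is shaped like the jar_yellow but pink or purple is not meant.

How it is judged:
At the end, for the whole second after the job is handed in: Each jar stands upright on its own place, its centre within 15 mm of the place's centre and its underside on the surface (within 5 mm): red cap on the balance pan, yellow cap on the stirrer plate, blue cap on the pH board, green cap in the tray; all at rest and released (horizontal distance between jar_red and balance_pan below 0.015 m and z of jar_red in the frame of balance_pan between -0.005 and 0.005 m and angle between each of jar_red, jar_yellow, jar_blue, jar_green's own z axis and vertical below 0.1 rad and linear speed of each of jar_red, jar_yellow, jar_blue, jar_green below 0.02 m/s and horizontal distance between jar_yellow and stirrer_plate below 0.015 m and z of jar_yellow in the frame of stirrer_plate between -0.005 and 0.005 m and horizontal distance between jar_blue and ph_spot below 0.015 m and z of jar_blue in the frame of ph_spot between -0.005 and 0.005 m and horizontal distance between jar_green and tray_spot below 0.015 m and z of jar_green in the frame of tray_spot between -0.005 and 0.005 m); the robot touches nothing.
It fails at once if a jar tips over (leans more than 35 degrees) (angle between any of jar_red, jar_yellow, jar_blue, jar_green's own z axis and vertical above 0.61 rad).
It fails at once if a jar is dropped onto its place (it comes down the last 20 mm faster than 0.5 m/s) ((horizontal distance between jar_red and balance_pan below 0.05 m and z of jar_red in the frame of balance_pan below 0.02 m and linear speed of jar_red above 0.5 m/s) or (horizontal distance between jar_yellow and stirrer_plate below 0.05 m and z of jar_yellow in the frame of stirrer_plate below 0.02 m and linear speed of jar_yellow above 0.5 m/s) or (horizontal distance between jar_blue and ph_spot below 0.05 m and z of jar_blue in the frame of ph_spot below 0.02 m and linear speed of jar_blue above 0.5 m/s) or (horizontal distance between jar_green and tray_spot below 0.05 m and z of jar_green in the frame of tray_spot below 0.02 m and linear speed of jar_green above 0.5 m/s)).
It fails at once if the amber bottle or the beaker of pipettes is shifted by more than 20 mm or knocked over (distance of any of bottle, pipettes from where it was at the start of the episode above 0.02 m or angle between any of bottle, pipettes's own z axis and vertical above 0.3 rad).
It also fails if it takes over 120 s, if anything falls off the work surface, if the arm or the gripper's body presses on something with over 40 N, if the wrist force passes 120 N, or if a joint passes its speed limit or range.

## Working session

There is one attempt and no reset: what is moved stays moved. The work goes in short steps, Python scripts to look and compute and a tool call to move; the robot and the scene stay as the last step left them, time stands still between calls to the robot, and variables do not carry over. Pictures are saved under pics/ and viewed, on a budget of 14 in all, crops included, one or two more only if the job needs it, and the job is handed in when it is done.

Besides the shell and the picture viewer there is one more tool, called after "Call:" as name(argument=value, ...) on one line, values as JSON. play_rows: Moves the arm, as the interface text tells. Its arguments: {"type":"object","properties":{"moves":{"type":"array"}},"required":["moves"]}

```bash
ls; mkdir -p pics; python3 - <<'E'
from workcell import bot
import cv2,numpy as np
o=bot.get_obs();print({k:np.round(v,3).tolist() for k,v in o.items()})
for n in("scene","top"):
    p,d=bot.camera(n);i=bot.camera_info(n);print(n,{k:np.round(v,4).tolist() if not isinstance(v,str) else v for k,v in i.items()})
    np.savez(f"pics/{n}0.npz",p=p,d=d);cv2.imwrite(f"pics/{n}0.png",p[:,:,::-1])
    print((d>0).mean())
print(bot.camera_info("wrist"))
E
```

```text
pics
{'clock': 0.0, 'joint_pos': [-1.151, 0.241, 0.004, 1.335, -0.0, 1.571], 'joint_vel': [-0.0, 0.002, -0.0, 0.0, 0.001, -0.0], 'tau': [-0.002, -37.232, 25.241, 0.017, -0.0, 0.0], 'eef_pos': [0.204, -0.456, 0.23], 'tool_rot': [0.978, 0.208, -0.0, -0.001], 'ft_force': [-0.025, -0.268, -0.229], 'ft_torque': [0.034, -0.003, -0.03], 'grip_width': 0.085}
scene {'K': [[408.6033, 0.0, 256.5063], [0.0, 408.6033, 196.013], [0.0, 0.0, 1.0]], 'world_from_camera': [[0.7893, -0.3513, 0.5035, 0.9925], [0.6139, 0.4365, -0.6577, -0.6531], [0.0113, 0.8283, 0.5602, 0.677], [0.0, 0.0, 0.0, 1.0]]}
0.9819844563802084
top {'K': [[379.5274, 0.0, 255.0062], [0.0, 379.5274, 187.8668], [0.0, 0.0, 1.0]], 'world_from_camera': [[0.0226, 0.994, -0.1073, 0.3953], [-0.9997, 0.0226, -0.001, 0.0025], [0.0014, 0.1073, 0.9942, 1.1216], [0.0, 0.0, 0.0, 1.0]]}
0.9959971110026041
{'K': array([[310.79897163,   0.        , 249.72696389],
       [  0.        , 310.79897163, 196.42502202],
       [  0.        ,   0.        ,   1.        ]]), 'T_tool_cam': array([[-1.73671539e-04,  9.48408548e-01,  3.17050778e-01,
         8.21693554e-02],
       [ 9.99998880e-01, -3.06689605e-04,  1.46518609e-03,
         1.24503083e-04],
       [ 1.48683119e-03,  3.17050677e-01, -9.48407432e-01,
        -1.42895059e-01],
       [ 0.00000000e+00,  0.00000000e+00,  0.00000000e+00,
         1.00000000e+00]])}
```

View pics/top0.png

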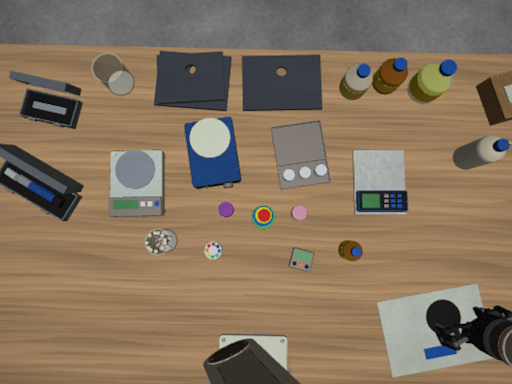

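View pics/scene0.png

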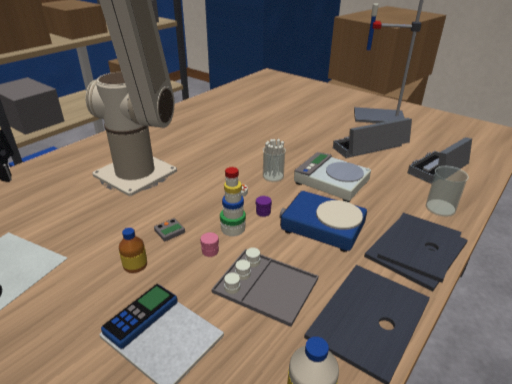

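The top view shows the stack at (263,215), balance pan (135,168), stirrer plate (210,138), tray (300,155), pH board (380,180), beaker (160,242) and bottle (350,250). The pink jar (299,212) and purple jar (226,209) flank the stack.

```bash
cat > h.py <<'E'
import numpy as np,cv2
from workcell import bot
def cloud(n,d,T=None):
    i=bot.camera_info(n);K=i["K"];T=i["world_from_camera"] if T is None else T
    v,u=np.mgrid[:384,:512];x=(u-K[0,2])/K[0,0]*d;y=(v-K[1,2])/K[1,1]*d
    return np.stack([x,-y,-d],-1)@T[:3,:3].T+T[:3,3]
def ray(n,uv,z,T=None):
    i=bot.camera_info(n);K=i["K"];T=i["world_from_camera"] if T is None else T
    r=T[:3,:3]@np.array([(uv[0]-K[0,2])/K[0,0],-(uv[1]-K[1,2])/K[1,1],-1]);c=T[:3,3]
    return c+r*(z-c[2])/r[2]
def circ(m):
    c=max(cv2.findContours(m.astype(np.uint8),cv2.RETR_EXTERNAL,cv2.CHAIN_APPROX_NONE)[0],key=cv2.contourArea)
    return c
E
cat > m.py <<'E'
from h import *
C={}
for n in("top","scene"):
    f=np.load(f"pics/{n}0.npz");C[n]=(f["p"].astype(int),f["d"],cloud(n,f["d"]))
def near(n,uv,zlo,zhi,cond=None,rad=70):
    p,d,P=C[n];v,u=np.mgrid[:384,:512]
    m=(np.hypot(u-uv[0],v-uv[1])<rad)&(P[...,2]>zlo)&(P[...,2]<zhi)&(d>0)
    if cond is not None:m&=cond(p)
    k,l,s,_=cv2.connectedComponentsWithStats(m.astype(np.uint8));
    m=l==1+np.argmax(s[1:,4]);c=circ(m)
    Q=P[m];z=np.median(Q[:,2])
    W=np.array([ray(n,q,z)[:2] for q in c[:,0,:].astype(float)])
    rect=cv2.minAreaRect((W*1000).astype(np.float32));e=cv2.fitEllipse((W*1000).astype(np.float32))
    return np.round(Q.mean(0),4),round(z,4),[np.round(x,1) for x in rect],[np.round(x,1) for x in e]
sp=lambda p:p.max(2)-p.min(2)
T=[("red",(263,215),(232,175),.172,.19,lambda p:(p[...,0]-p[...,1]>60),25),
("pan",(135,168),(346,172),.05,.062,None,26),
("stir",(210,138),(340,214),.058,.07,lambda p:(sp(p)<60)&(p.min(2)>100),40),
("board",(380,170),(170,340),.006,.018,lambda p:(sp(p)<50)&(p.min(2)>110),60),
("trayfloor",(300,140),(275,288),-.002,.0075,lambda p:(sp(p)<28),45),
("trayrim",(300,150),(265,284),.006,.02,lambda p:(sp(p)<35),60),
("bottle",(350,250),(133,250),.08,.12,None,25),
("beaker",(160,242),(274,160),.06,.14,None,35),
("purple",(226,209),(264,205),.02,.06,lambda p:p[...,2]-p[...,1]>40,20),
("pink",(299,212),(210,244),.02,.06,lambda p:p[...,0]-p[...,1]>40,20)]
for t,a,b,zl,zh,c,r in T:
    for n,uv in(("top",a),("scene",b)):
        try:print(t,n,*near(n,uv,zl,zh,c,r if n=="top" else int(r*1.4)))
        except Exception as e:print(t,n,str(e)[:80])
E
python3 m.py
```

```text
red top [ 0.4307 -0.0198  0.1802] 0.1801 [array([431.1, -20.3]), array([27.2, 29.7]), np.float64(1.3)] [array([430.8, -19.8]), array([27.9, 28.9]), np.float64(128.6)]
red scene [ 0.4335 -0.0231  0.1785] 0.1792 [array([433.4, -24.2]), array([28.7, 42.3]), np.float64(40.1)] [array([434.1, -23.8]), array([29.5, 42.7]), np.float64(41.6)]
pan top [0.5572 0.3454 0.0562] 0.0563 [array([558.1, 343.9]), array([110.3, 114.2]), np.float64(28.7)] [array([557.1, 345.8]), array([111. , 111.5]), np.float64(23.0)]
pan scene [0.5596 0.3428 0.0558] 0.0559 [array([558.5, 344.1]), array([109.8, 117.7]), np.float64(25.7)] [array([558.6, 343.8]), array([110.2, 113.8]), np.float64(17.5)]
stir top [0.6511 0.1353 0.0643] 0.0643 [array([651.6, 135.3]), array([115.2, 114. ]), np.float64(54.3)] [array([651.4, 135.4]), array([112.9, 114. ]), np.float64(124.9)]
stir scene [0.6542 0.1327 0.0641] 0.0641 [array([653.8, 134. ]), array([115.4, 114.1]), np.float64(38.8)] [array([653.1, 134.1]), array([113.1, 115. ]), np.float64(25.2)]
board top [ 0.5704 -0.3607  0.0122] 0.0122 [array([ 543.1, -362. ]), array([187.1, 15
[... 1650 characters left out ...]
, np.float64(34.7)]
purple top [0.4493 0.0856 0.0439] 0.0439 [array([448.7,  85.3]), array([40.3, 38. ]), np.float64(46.6)] [array([449.4,  85.5]), array([38. , 40.3]), np.float64(125.3)]
purple scene [0.4544 0.0802 0.0388] 0.043 [array([458.1,  74.8]), array([38.4, 70.5]), np.float64(37.9)] [array([457.4,  75.7]), array([38.6, 73.4]), np.float64(37.0)]
pink top [ 0.4455 -0.1231  0.0441] 0.0445 [array([ 445.6, -122.7]), array([39.7, 39.9]), np.float64(1.3)] [array([ 445.6, -123. ]), array([40.1, 41.2]), np.float64(72.6)]
pink scene [ 0.45   -0.1285  0.0387] 0.0427 [array([ 453.3, -132.1]), array([43. , 66.6]), np.float64(42.3)] [array([ 453. , -131.2]), array([42.6, 68. ]), np.float64(45.1)]
```

Measured, with the two views agreeing to about 3 mm and the heights matching the text:

| Target | x, y (m) | Height (m) |
|---|---|---|
| Stack top | 0.431, −0.020 | 0.180 |
| Balance pan | 0.558, 0.344 | 0.056 |
| Stirrer plate | 0.6525, 0.1345 | 0.064 |
| Tray floor | 0.651, −0.118 | 0.004 |
| pH spot | 0.581, −0.3615 | 0.012 |

First I'll align the tool with the world axes.

Call:
play_rows(moves=[[1,[0,0,-0.4],[0,0,-0.12]],[1,[0,0,-0.4],[0,0,-0.12]],[1,[0,0,-0.4],[0,0,-0.12]],[1,[0,0,-0.4],[0,0,-0.12]],[1,[0,0,-0.4],[0,0,-0.12]],[1,[0,0,-0.4],[0,0,-0.12]],[1,[0,0,-0.4],[0,0,-0.12]],[1,[0,0,-0.4],[0,0,-0.12]],[1,[0,0,-0.4],[0,0,-0.12]],[1,[0,0,-0.4],[0,0,-0.07]],[1,[0,0,0],[0,0,0]]])

```text
clock: 1.02
eef_pos: [0.2038, -0.4567, 0.2716]
tool_rot: [0.707, 0.707, -0.0, 0.0]
ft_force: [-1.0, 0.7, 0.8]
grip_width: 0.0855
```

Call:
play_rows(moves=[[1,[2,1.0,0],[0,0,0]],[1,[3.7,1.9,0],[0,0,0]],[1,[3.7,1.9,0],[0,0,0]],[1,[3.7,1.9,0],[0,0,0]],[1,[3.7,1.9,0],[0,0,0]],[1,[3.7,1.9,0],[0,0,0]],[1,[3.7,1.9,0],[0,0,0]],[1,[3.7,1.9,0],[0,0,0]],[1,[3.7,1.9,0],[0,0,0]],[1,[3.7,1.9,0],[0,0,0]],[1,[3.7,1.9,0],[0,0,0]],[1,[2.6,1.5,0],[0,0,0]]])

```text
clock: 2.02
eef_pos: [0.4197, -0.0378, 0.271]
tool_rot: [0.707, 0.707, 0.0, -0.0]
ft_force: [-0.1, -0.9, 0.5]
grip_width: 0.0853
```

Call:
play_rows(moves=[[1,[2.0,1.3,0],[0,0,0]],[1,[0,0,0],[0,0,0]],[1,[0,0,0],[0,0,0]]])

```text
clock: 2.27
eef_pos: [0.4322, -0.0198, 0.2706]
tool_rot: [0.707, 0.707, -0.001, -0.0]
ft_force: [-0.5, -0.0, -1.2]
grip_width: 0.0855
```

```bash
cat > w.py <<'E'
from h import *
from scipy.spatial.transform import Rotation as R
import sys
def wrist(name):
    o=bot.get_obs();p,d=bot.camera("wrist");T=np.eye(4);T[:3,:3]=R.from_quat(o["tool_rot"]).as_matrix();T[:3,3]=o["eef_pos"]
    T=T@bot.camera_info("wrist")["T_tool_cam"]
    cv2.imwrite(f"pics/{name}.png",p[:,:,::-1]);np.savez(f"pics/{name}.npz",p=p,d=d,T=T)
    print("tcp",np.round(o["eef_pos"],4),"w",round(float(o["grip_width"]),4),"F",np.round(o["ft_force"],1))
    return p.astype(int),d,T,cloud("wrist",d,T)
def top(P,p,d,T,zlo,zhi,cond=None,xy=None,rad=.1):
    m=(P[...,2]>zlo)&(P[...,2]<zhi)&(d>0)
    if cond is not None:m&=cond(p)
    if xy is not None:m&=np.hypot(P[...,0]-xy[0],P[...,1]-xy[1])<rad
    k,l,s,_=cv2.connectedComponentsWithStats(m.astype(np.uint8));m=l==1+np.argmax(s[1:,4]);c=circ(m)
    z=np.median(P[m][:,2]);W=np.array([ray("wrist",q,z,T)[:2] for q in c[:,0].astype(float)],np.float32)*1000
    e=cv2.fitEllipse(W);cc,r=cv2.minEnclosingCircle(W)
    print("z",round(z*1000,1),"ell",np.round(e[0],1),np.round(e[1],1),"enc",np.round(cc,1),round(2*r,1),"n",m.sum())
E
python3 - <<'E'
from w import *
p,d,T,P=wrist("w1")
top(P,p,d,T,.172,.19,lambda p:p[...,0]-p[...,1]>60)
E
```

```text
tcp [ 0.4322 -0.0198  0.2706] w 0.0855 F [-0.5 -0.  -1.2]
z 180.1 ell [429.9 -18.7] [31. 32.] enc [430.3 -18.3] 34.0 n 1210
```

View pics/w1.png

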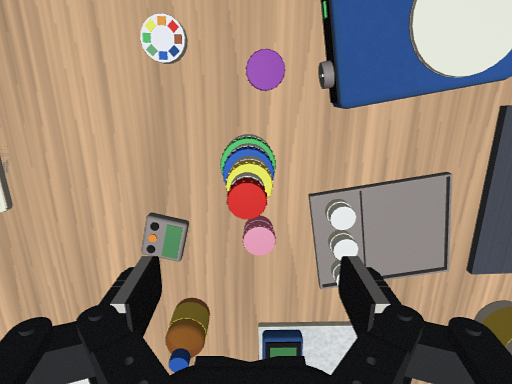

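The wrist view shows the red cap at (246,200) on the yellow, blue and green caps, with the fingers at left and right. The cap is at (0.430, −0.0185), 1.5 to 2 mm off the TCP. I'll descend and grip its cap.

Call:
play_rows(moves=[[1,[0.1,-0.2,1.0],[0,0,0]],[1,[0,0,2.2],[0,0,0]],[1,[0,0,2.2],[0,0,0]],[1,[0,0,2.2],[0,0,0]],[1,[0,0,2.2],[0,0,0]],[1,[0,0,1.4],[0,0,0]],[1,[0,0,0.8],[0,0,0]],[1,[0,0,0],[0,0,0]],[1,[0,0,0],[0,0,0]]])

```text
clock: 3.07
eef_pos: [0.43, -0.0206, 0.1516]
tool_rot: [0.708, 0.706, -0.0, -0.0]
ft_force: [-0.5, 0.1, 1.1]
grip_width: 0.0852
```

Call:
play_rows(moves=[[0.2,[0,0,0],[0,0,0]],[-0.1,[0,0,0],[0,0,0]],[-0.2,[0,0,0],[0,0,0]],[-0.3,[0,0,0],[0,0,0]],[-0.4,[0,0,0],[0,0,0]],[-0.6,[0,0,0],[0,0,0]],[-1,[0,0,0],[0,0,0]],[-1,[0,0,0],[0,0,0]],[-1,[0,0,0],[0,0,0]],[-1,[0,0,0],[0,0,0]]])

```text
clock: 3.9
eef_pos: [0.4306, -0.0198, 0.152]
tool_rot: [0.707, 0.707, 0.0, 0.0]
ft_force: [-1.7, -0.9, 6.1]
grip_width: 0.0301
```

Call:
play_rows(moves=[[-1,[0,0,-0.2],[0,0,0]],[-1,[0,0,-0.3],[0,0,0]],[-1,[0,0,-0.7],[0,0,0]],[-1,[0,0,-1.3],[0,0,0]],[-1,[0,0,-1.8],[0,0,0]],[-1,[0,0,-1.2],[0,0,0]],[-1,[0,0,-0.5],[0,0,0]],[-1,[0,0,0],[0,0,0]],[-1,[0,0,0],[0,0,0]]])

```text
clock: 4.65
eef_pos: [0.4302, -0.0198, 0.2112]
tool_rot: [0.707, 0.707, -0.0, -0.0]
ft_force: [-0.8, -0.7, 0.3]
grip_width: 0.0302
```

```bash
cat > look.py <<'E'
from w import *
import sys
p,d,T,P=wrist(sys.argv[1])
f=sys.argv[2:]
cols={"red":lambda p:(p[...,0]-p[...,1]>60)&(p[...,0]-p[...,2]>60),"yellow":lambda p:(p[...,0]-p[...,2]>70)&(p[...,1]-p[...,2]>70),"blue":lambda p:p[...,2]-p[...,0]>50,"green":lambda p:p[...,1]-p[...,0]>50,"white":lambda p:(p.max(2)-p.min(2)<60)&(p.min(2)>90),"any":None}
for i in range(0,len(f),5):
    print(f[i]);top(P,p,d,T,float(f[i+1]),float(f[i+2]),cols[f[i]],(float(f[i+3]),float(f[i+4])),.07)
E
python3 look.py w2 red .215 .26 .43 -.02 yellow .12 .15 .43 -.02
python3 - <<'E'
from h import *
p,d=bot.camera("scene");cv2.imwrite("pics/s2.png",cv2.resize(p[120:260,160:320,::-1],None,fx=4,fy=4))
E
```

```text
tcp [ 0.4302 -0.0198  0.2112] w 0.0302 F [-0.8 -0.7  0.3]
red
z 239.2 ell [430.8 -16.4] [30.5 38.4] enc [430.7 -15.9] 38.6 n 4312
yellow
z 140.2 ell [431.9 -16.6] [38.2 43.1] enc [431.7 -17.6] 43.8 n 2263
```

View pics/s2.png

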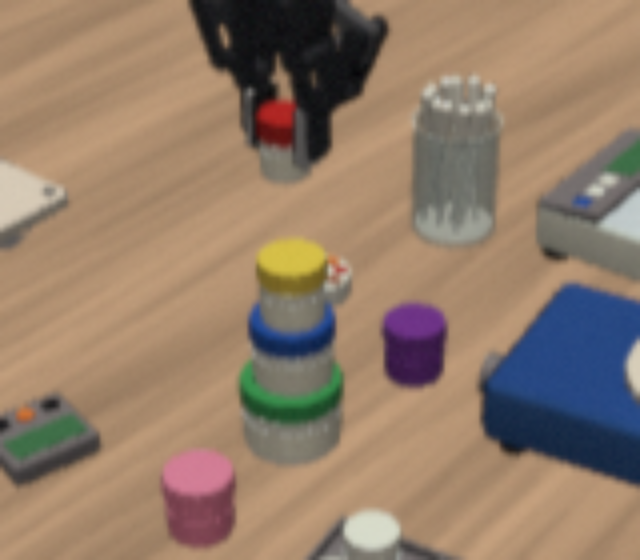

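The red jar is held level, with its underside 12 mm below the TCP, and the other three stay stacked. Next is the balance pan.

Call:
play_rows(moves=[[-1,[1.0,0.4,0],[0,0,0]],[-1,[2.2,0.8,0],[0,0,0]],[-1,[3.5,1.2,0],[0,0,0]],[-1,[3.8,1.3,0],[0,0,0]],[-1,[3.8,1.3,0],[0,0,0]],[-1,[3.8,1.3,0],[0,0,0]],[-1,[3.8,1.3,0],[0,0,0]],[-1,[3.8,1.3,0],[0,0,0]],[-1,[3.8,1.3,0],[0,0,0]],[-1,[3.5,1.2,0],[0,0,0]],[-1,[2.2,0.8,0],[0,0,0]],[-1,[1.1,0.6,0],[0,0,0]]])

```text
clock: 5.75
eef_pos: [0.5579, 0.3476, 0.2091]
tool_rot: [0.706, 0.708, -0.001, -0.001]
ft_force: [-0.0, -1.1, -0.6]
grip_width: 0.03
```

Call:
play_rows(moves=[[-1,[0,0,1],[0,0,0]],[-1,[0,0,2],[0,0,0]],[-1,[0,0,2],[0,0,0]],[-1,[0,0,2],[0,0,0]],[-1,[0,0,2],[0,0,0]],[-1,[0,0,2],[0,0,0]],[-1,[0,0,1],[0,0,0]],[-1,[0,0,0],[0,0,0]],[-1,[0,0,0],[0,0,0]]])

```text
clock: 6.5
eef_pos: [0.5579, 0.3425, 0.0905]
tool_rot: [0.708, 0.707, -0.001, -0.0]
ft_force: [0.2, 0.2, 0.2]
grip_width: 0.0304
```

```bash
python3 look.py w3 white .05 .062 .558 .343 red .1 .13 .558 .343
```

```text
tcp [0.5579 0.3425 0.0905] w 0.0304 F [0.2 0.2 0.2]
white
z 56.3 ell [556.6 358.3] [ 87.7 116. ] enc [556.9 347.4] 111.6 n 17030
red
z 118.6 ell [558.2 343.8] [30.5 33.3] enc [556.9 344.6] 35.9 n 3603
```

View pics/w3.png

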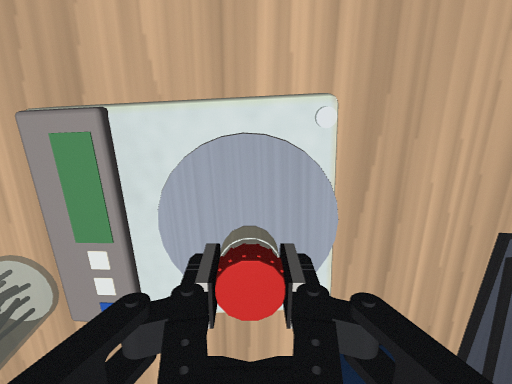

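The jar is over the pan, whose visible disc spans (160 to 338, 133 to 310). Jar and pan centres agree within about 3 mm, so I'll lower it gently.

Call:
play_rows(moves=[[-1,[0.1,0,0.5],[0,0,0]],[-1,[0,0,0.6],[0,0,0]],[-1,[0,0,0.4],[0,0,0]],[-1,[0,0,0.3],[0,0,0]],[-1,[0,0,0.2],[0,0,0]],[-1,[0,0,0.1],[0,0,0]],[-1,[0,0,0],[0,0,0]],[-1,[0,0,0],[0,0,0]]])

```text
clock: 7.22
eef_pos: [0.5586, 0.3441, 0.0703]
tool_rot: [0.707, 0.707, 0.0, 0.0]
ft_force: [0.2, 0.6, -0.8]
grip_width: 0.0306
```

Call:
play_rows(moves=[[-1,[0,0,0.05],[0,0,0]],[-1,[0,0,0],[0,0,0]],[-1,[0,0,0],[0,0,0]]])

```text
clock: 7.47
eef_pos: [0.5587, 0.3441, 0.07]
tool_rot: [0.707, 0.707, 0.0, 0.0]
ft_force: [-0.6, -0.0, -0.7]
grip_width: 0.0298
```

Call:
play_rows(moves=[[-1,[0,0,0.1],[0,0,0]],[-1,[0,0,0],[0,0,0]],[-1,[0,0,0],[0,0,0]]])

```text
clock: 7.72
eef_pos: [0.5585, 0.344, 0.0687]
tool_rot: [0.707, 0.707, -0.0, -0.0]
ft_force: [-0.4, -0.2, -0.0]
grip_width: 0.0304
```

Call:
play_rows(moves=[[-1,[0,0,0.1],[0,0,0]],[-1,[0,0,0],[0,0,0]],[-1,[0,0,0],[0,0,0]]])

```text
clock: 7.97
eef_pos: [0.5587, 0.3442, 0.0682]
tool_rot: [0.707, 0.707, 0.0, 0.0]
ft_force: [-0.7, -0.4, 0.3]
grip_width: 0.0303
```

Call:
play_rows(moves=[[-0.15,[0,0,0],[0,0,0]],[0.1,[0,0,0],[0,0,0]],[0.5,[0,0,0],[0,0,0]],[0.5,[0,0,0],[0,0,0]],[0.5,[0,0,0],[0,0,0]],[0.5,[0,0,-0.5],[0,0,0]],[1,[0,0,-2],[0,0,0]],[1,[0,0,-3],[0,0,0]],[1,[0,0,-3],[0,0,0]],[1,[0,0,-3],[0,0,0]],[1,[0,0,-2],[0,0,0]],[1,[0,0,0],[0,0,0]]])

```text
clock: 8.97
eef_pos: [0.5611, 0.3456, 0.2098]
tool_rot: [0.707, 0.707, 0.005, 0.001]
ft_force: [0.9, 0.1, 1.0]
grip_width: 0.0852
```

```bash
python3 look.py w4 red .085 .105 .558 .343 white .05 .062 .558 .343
```

```text
tcp [0.5611 0.3456 0.2098] w 0.0852 F [0.9 0.1 1. ]
red
z 96.1 ell [558.6 345.3] [30.8 32.4] enc [558.5 345.8] 34.3 n 1033
white
z 56.3 ell [556.6 347.3] [110.3 110.6] enc [556.6 347.3] 111.7 n 8454
```

Red stands on the pan: its top is at 96.1 mm and it is 3 mm off centre. Back to the stack for yellow.

Call:
play_rows(moves=[[1,[-1.0,-0.4,0],[0,0,0]],[1,[-2.2,-0.8,0],[0,0,0]],[1,[-3.5,-1.2,0],[0,0,0]],[1,[-3.8,-1.3,0],[0,0,0]],[1,[-3.8,-1.3,0],[0,0,0]],[1,[-3.8,-1.3,0],[0,0,0]],[1,[-3.8,-1.3,0],[0,0,0]],[1,[-3.8,-1.3,0],[0,0,0]],[1,[-3.8,-1.3,0],[0,0,0]],[1,[-3.5,-1.2,0],[0,0,0]],[1,[-2.2,-0.8,0],[0,0,0]],[1,[-1.0,-0.5,0],[0,0,0]]])

```text
clock: 10.02
eef_pos: [0.429, -0.0203, 0.2018]
tool_rot: [0.709, 0.705, -0.001, -0.001]
ft_force: [-0.0, 0.4, -0.4]
grip_width: 0.0852
```

Call:
play_rows(moves=[[1,[0,0,0],[0,0,0]],[1,[0,0,0],[0,0,0]]])

```text
clock: 10.18
eef_pos: [0.431, -0.0177, 0.2023]
tool_rot: [0.708, 0.706, 0.0, -0.0]
ft_force: [0.5, -0.1, 0.8]
grip_width: 0.0854
```

```bash
python3 look.py w5 yellow .133 .15 .43 -.02
```

```text
tcp [ 0.431  -0.0177  0.2023] w 0.0854 F [ 0.5 -0.1  0.8]
yellow
z 140.1 ell [431.8 -18.3] [41.8 42. ] enc [431.6 -17.6] 44.1 n 2600
```

Call:
play_rows(moves=[[1,[0,0.1,1.0],[0,0,0]],[1,[0,0,2.0],[0,0,0]],[1,[0,0,2.0],[0,0,0]],[1,[0,0,2.0],[0,0,0]],[1,[0,0,1.3],[0,0,0]],[1,[0,0,0.8],[0,0,0]],[1,[0,0,0],[0,0,0]],[1,[0,0,0],[0,0,0]]])

```text
clock: 10.9
eef_pos: [0.4325, -0.017, 0.1117]
tool_rot: [0.707, 0.707, -0.0, -0.0]
ft_force: [0.2, 1.0, 0.2]
grip_width: 0.0854
```

Call:
play_rows(moves=[[0.4,[0,0,0],[0,0,0]],[0.2,[0,0,0],[0,0,0]],[0.1,[0,0,0],[0,0,0]],[0,[0,0,0],[0,0,0]],[-0.1,[0,0,0],[0,0,0]],[-0.3,[0,0,0],[0,0,0]],[-1,[0,0,0],[0,0,0]],[-1,[0,0,0],[0,0,0]],[-1,[0,0,0],[0,0,0]],[-1,[0,0,0],[0,0,0]]])

```text
clock: 11.73
eef_pos: [0.4328, -0.0179, 0.1128]
tool_rot: [0.708, 0.707, 0.001, 0.001]
ft_force: [-1.0, 0.2, 5.9]
grip_width: 0.0414
```

Call:
play_rows(moves=[[-1,[0,0,-0.2],[0,0,0]],[-1,[0,0,-0.3],[0,0,0]],[-1,[0,0,-0.7],[0,0,0]],[-1,[0,0,-1.5],[0,0,0]],[-1,[0,0,-2.3],[0,0,0]],[-1,[0,0,-2.0],[0,0,0]],[-1,[0,0,-1.0],[0,0,0]],[-1,[0,0,0],[0,0,0]],[-1,[0,0,0],[0,0,0]]])

```text
clock: 12.48
eef_pos: [0.4326, -0.0179, 0.1923]
tool_rot: [0.707, 0.707, 0.0, 0.001]
ft_force: [-0.1, 0.2, -0.9]
grip_width: 0.0415
```

```bash
python3 look.py w6 yellow .19 .25 .43 -.02 blue .085 .105 .43 -.02
```

```text
tcp [ 0.4326 -0.0179  0.1923] w 0.0415 F [-0.1  0.2 -0.9]
yellow
z 219.8 ell [433.2 -18.4] [41.5 41.8] enc [433.3 -17.7] 44.3 n 6220
blue
z 96.2 ell [430.5 -14.1] [47.  54.7] enc [430.5 -16.7] 55.5 n 2857
```

Yellow is held and level, with its underside 16.5 mm below the TCP. On to the stirrer.

Call:
play_rows(moves=[[-1,[0.6,0.9,0],[0,0,0]],[-1,[1.2,1.8,0],[0,0,0]],[-1,[1.7,2.4,0],[0,0,0]],[-1,[1.8,2.6,0],[0,0,0]],[-1,[1.8,2.6,0],[0,0,0]],[-1,[1.8,2.6,0],[0,0,0]],[-1,[1.8,2.6,0],[0,0,0]],[-1,[1.8,2.6,0],[0,0,0]],[-1,[1.4,2.1,0],[0,0,0]],[-1,[0.9,1.2,0],[0,0,0]],[-1,[0.4,0.6,0],[0,0,0]],[-1,[0,0,0],[0,0,0]]])

```text
clock: 13.53
eef_pos: [0.6532, 0.1358, 0.1888]
tool_rot: [0.707, 0.707, -0.001, -0.001]
ft_force: [-0.2, -0.1, -0.4]
grip_width: 0.0411
```

Call:
play_rows(moves=[[-1,[0,0,1],[0,0,0]],[-1,[0,0,2],[0,0,0]],[-1,[0,0,2],[0,0,0]],[-1,[0,0,2],[0,0,0]],[-1,[0,0,1.5],[0,0,0]],[-1,[0,0,0.6],[0,0,0]],[-1,[0,0,0],[0,0,0]],[-1,[0,0,0],[0,0,0]]])

```text
clock: 14.2
eef_pos: [0.652, 0.1337, 0.1007]
tool_rot: [0.708, 0.707, -0.0, -0.0]
ft_force: [-0.1, -0.6, -0.3]
grip_width: 0.0411
```

```bash
python3 look.py w7 white .057 .071 .6525 .1345 yellow .11 .16 .6525 .1345
```

```text
tcp [0.652  0.1337 0.1007] w 0.0411 F [-0.1 -0.6 -0.3]
white
z 64.2 ell [651.5 150.4] [ 87.4 118.7] enc [651.6 137.5] 115.4 n 16409
yellow
z 128.1 ell [652.6 133.1] [41.4 41.9] enc [652.7 133.8] 44.2 n 6219
```

View pics/w7.png

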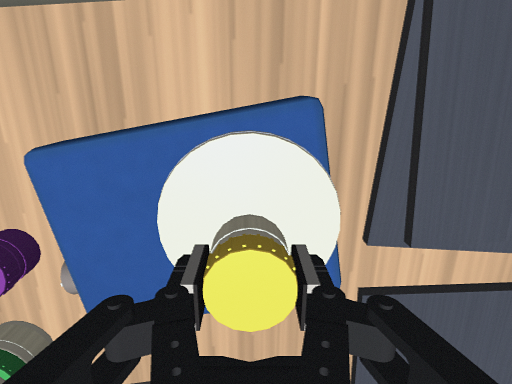

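The jar is over the white plate (158 to 340, 132 to 310) and centred. I'll shift 2 mm in +y and lower 20 mm.

Call:
play_rows(moves=[[-1,[0.2,0,0.5],[0,0,0]],[-1,[0,0,0.5],[0,0,0]],[-1,[0,0,0.4],[0,0,0]],[-1,[0,0,0.3],[0,0,0]],[-1,[0,0,0.2],[0,0,0]],[-1,[0,0,0.05],[0,0,0]],[-1,[0,0,0],[0,0,0]],[-1,[0,0,0],[0,0,0]]])

```text
clock: 14.92
eef_pos: [0.6524, 0.136, 0.0813]
tool_rot: [0.707, 0.707, 0.0, 0.0]
ft_force: [0.4, 0.3, -0.5]
grip_width: 0.0412
```

Call:
play_rows(moves=[[-1,[0,0,0.1],[0,0,0]],[-1,[0,0,0],[0,0,0]],[-1,[0,0,0],[0,0,0]]])

```text
clock: 15.17
eef_pos: [0.6527, 0.136, 0.081]
tool_rot: [0.707, 0.707, 0.0, 0.0]
ft_force: [-1.6, 0.5, 2.8]
grip_width: 0.0415
```

Contact shows as +2.8 N. Releasing now.

Call:
play_rows(moves=[[0.1,[0,0,0],[0,0,0]],[0.3,[0,0,0],[0,0,0]],[0.7,[0,0,0],[0,0,0]],[0.7,[0,0,0],[0,0,0]],[0.7,[0,0,0],[0,0,0]],[0.7,[0,0,-0.5],[0,0,0]],[1,[0,0,-2],[0,0,0]],[1,[0,0,-3],[0,0,0]],[1,[0,0,-3],[0,0,0]],[1,[0,0,-2],[0,0,0]],[1,[0,0,-1],[0,0,0]],[1,[0,0,0],[0,0,0]]])

```text
clock: 16.17
eef_pos: [0.6541, 0.1363, 0.199]
tool_rot: [0.707, 0.707, 0.003, 0.002]
ft_force: [-0.4, -0.4, -0.2]
grip_width: 0.0854
```

```bash
python3 look.py w8 yellow .1 .118 .6525 .1345 white .057 .071 .6525 .1345
```

```text
tcp [0.6541 0.1363 0.199 ] w 0.0854 F [-0.4 -0.4 -0.2]
yellow
z 108.2 ell [652.6 135.6] [41.7 42.1] enc [652.6 136.1] 44.0 n 2104
white
z 64.2 ell [651.4 137.1] [114.1 115. ] enc [651.5 137.1] 115.9 n 9115
```

Call:
play_rows(moves=[[1,[-0.6,-0.9,0],[0,0,0]],[1,[-1.2,-1.8,0],[0,0,0]],[1,[-1.7,-2.4,0],[0,0,0]],[1,[-1.8,-2.6,0],[0,0,0]],[1,[-1.8,-2.6,0],[0,0,0]],[1,[-1.8,-2.6,0],[0,0,0]],[1,[-1.8,-2.6,0],[0,0,0]],[1,[-1.8,-2.6,0],[0,0,0]],[1,[-1.4,-2.2,0],[0,0,0]],[1,[-0.9,-1.3,0],[0,0,0]],[1,[-0.5,-0.6,0],[0,0,0]],[1,[0,0,0],[0,0,0]]])

```text
clock: 17.22
eef_pos: [0.4282, -0.0175, 0.194]
tool_rot: [0.708, 0.706, -0.001, -0.001]
ft_force: [0.3, 0.5, 0.4]
grip_width: 0.0857
```

```bash
python3 look.py w9 blue .088 .105 .43 -.018
```

```text
tcp [ 0.4282 -0.0175  0.194 ] w 0.0857 F [0.3 0.5 0.4]
blue
z 96.2 ell [430.3 -17.6] [52.5 53.8] enc [429.9 -17.3] 55.4 n 3223
```

Yellow is placed: its top is at 108.2 mm and it is 2 mm off centre. Blue is at (0.430, −0.0176) with its top at 96 mm.

Call:
play_rows(moves=[[1,[0,0.1,1.0],[0,0,0]],[1,[0,0,2.5],[0,0,0]],[1,[0,0,2.5],[0,0,0]],[1,[0,0,2.5],[0,0,0]],[1,[0,0,2.0],[0,0,0]],[1,[0,0,1.4],[0,0,0]],[1,[0,0,0.7],[0,0,0]],[1,[0,0,0],[0,0,0]],[1,[0,0,0],[0,0,0]]])

```text
clock: 18.02
eef_pos: [0.4318, -0.0164, 0.0691]
tool_rot: [0.707, 0.707, -0.0, -0.0]
ft_force: [0.0, -0.5, 0.3]
grip_width: 0.0853
```

Call:
play_rows(moves=[[0.5,[0,0,0],[0,0,0]],[0.4,[0,0,0],[0,0,0]],[0.3,[0,0,0],[0,0,0]],[0.2,[0,0,0],[0,0,0]],[0.1,[0,0,0],[0,0,0]],[-0.2,[0,0,0],[0,0,0]],[-1,[0,0,0],[0,0,0]],[-1,[0,0,0],[0,0,0]],[-1,[0,0,0],[0,0,0]],[-1,[0,0,0],[0,0,0]]])

```text
clock: 18.85
eef_pos: [0.4315, -0.0168, 0.0705]
tool_rot: [0.707, 0.707, 0.001, 0.0]
ft_force: [-2.2, -0.1, 5.5]
grip_width: 0.0524
```

Call:
play_rows(moves=[[-1,[0,0,-0.2],[0,0,0]],[-1,[0,0,-0.3],[0,0,0]],[-1,[0,0,-0.7],[0,0,0]],[-1,[0,0,-1.5],[0,0,0]],[-1,[0,0,-2.5],[0,0,0]],[-1,[0,0,-3.0],[0,0,0]],[-1,[0,0,-2.5],[0,0,0]],[-1,[0,0,-1.3],[0,0,0]],[-1,[0,0,0],[0,0,0]],[-1,[0,0,0],[0,0,0]]])

```text
clock: 19.68
eef_pos: [0.4317, -0.0168, 0.19]
tool_rot: [0.707, 0.707, 0.001, 0.001]
ft_force: [0.0, 0.5, -2.8]
grip_width: 0.0521
```

```bash
python3 look.py wa blue .17 .25 .43 -.018 green .04 .06 .43 -.018
```

```text
tcp [ 0.4317 -0.0168  0.19  ] w 0.0521 F [ 0.   0.5 -2.8]
blue
z 215.5 ell [432.3 -15.7] [52.3 58.7] enc [432.1 -15.3] 59.2 n 10873
green
z 50.2 ell [429.6 -15.7] [55.4 67. ] enc [429.7 -19.2] 66.6 n 3081
```

Blue is held, with its underside 20.5 mm below the TCP. On to the pH board.

Call:
play_rows(moves=[[-1,[-1.0,0.4,0],[0,0,0]],[-1,[-2.1,0.9,0],[0,0,0]],[-1,[-3.2,1.4,0],[0,0,0]],[-1,[-3.7,1.6,0],[0,0,0]],[-1,[-3.7,1.6,0],[0,0,0]],[-1,[-3.7,1.6,0],[0,0,0]],[-1,[-3.7,1.6,0],[0,0,0]],[-1,[-3.7,1.6,0],[0,0,0]],[-1,[-3.7,1.6,0],[0,0,0]],[-1,[-3.2,1.4,0],[0,0,0]],[-1,[-1.8,0.8,0],[0,0,0]],[-1,[-0.9,0.4,0],[0,0,0]]])

```text
clock: 20.73
eef_pos: [0.5791, -0.3649, 0.1855]
tool_rot: [0.709, 0.706, -0.001, -0.002]
ft_force: [-0.7, 0.4, -2.2]
grip_width: 0.0526
```

Call:
play_rows(moves=[[-1,[0,0,1],[0,0,0]],[-1,[0,0,2],[0,0,0]],[-1,[0,0,2.5],[0,0,0]],[-1,[0,0,2.5],[0,0,0]],[-1,[0,0,2],[0,0,0]],[-1,[0,0,1.5],[0,0,0]],[-1,[0,0,1],[0,0,0]],[-1,[0,0,0],[0,0,0]],[-1,[0,0,0],[0,0,0]]])

```text
clock: 21.48
eef_pos: [0.579, -0.3602, 0.0631]
tool_rot: [0.707, 0.707, -0.0, -0.001]
ft_force: [0.2, -0.1, -1.2]
grip_width: 0.0519
```

```bash
python3 look.py wb blue .06 .12 .58 -.36 white .006 .018 .58 -.36
```

```text
tcp [ 0.579  -0.3602  0.0631] w 0.0519 F [ 0.2 -0.1 -1.2]
blue
z 88.5 ell [ 579.6 -359.1] [52.2 58.6] enc [ 579.6 -358.7] 59.2 n 10836
white
z 12.3 ell [ 576.  -343.3] [106.5 132. ] enc [ 576.2 -354.3] 139.5 n 19001
```

View pics/wb.png

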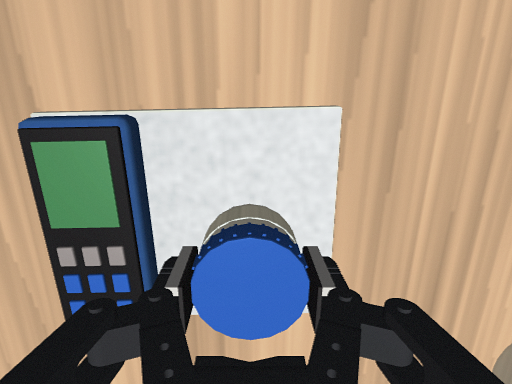

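The blue jar hangs over the free board. The board's far-left corner is at (342,107) and the meter's far edge at about (135,118). I'll check these corners by ray.

```bash
python3 - <<'E'
from h import *
T=np.load("pics/wb.npz")["T"]
for uv,z in(((342,107),.012),((335,230),.012),((30,112),.012),((137,118),.04)):print(uv,ray("wrist",uv,z,T).round(4))
E
```

```text
(342, 107) [ 0.6348 -0.2865  0.012 ]
(335, 230) [ 0.6375 -0.3671  0.012 ]
(30, 112) [ 0.4465 -0.2893  0.012 ]
(137, 118) [ 0.5209 -0.2908  0.04  ]
```

The far edge at x≈0.637 puts the spot at (0.580, −0.361), so the jar is within 2 mm. Lowering 30 mm.

Call:
play_rows(moves=[[-1,[0,0.1,0.6],[0,0,0]],[-1,[0,0,0.8],[0,0,0]],[-1,[0,0,0.6],[0,0,0]],[-1,[0,0,0.4],[0,0,0]],[-1,[0,0,0.3],[0,0,0]],[-1,[0,0,0.2],[0,0,0]],[-1,[0,0,0.1],[0,0,0]],[-1,[0,0,0],[0,0,0]],[-1,[0,0,0],[0,0,0]]])

```text
clock: 22.28
eef_pos: [0.581, -0.3611, 0.0345]
tool_rot: [0.707, 0.707, 0.0, 0.0]
ft_force: [-0.8, 0.7, -1.2]
grip_width: 0.0523
```

Call:
play_rows(moves=[[-1,[0,0,0.1],[0,0,0]],[-1,[0,0,0],[0,0,0]],[-1,[0,0,0],[0,0,0]]])

```text
clock: 22.53
eef_pos: [0.5809, -0.361, 0.0335]
tool_rot: [0.707, 0.707, 0.0, 0.0]
ft_force: [-0.0, -1.1, -1.5]
grip_width: 0.0523
```

Call:
play_rows(moves=[[-1,[0,0,0.1],[0,0,0]],[-1,[0,0,0],[0,0,0]],[-1,[0,0,0],[0,0,0]]])

```text
clock: 22.78
eef_pos: [0.5811, -0.3611, 0.0327]
tool_rot: [0.707, 0.707, 0.0, 0.0]
ft_force: [0.1, 0.3, -0.1]
grip_width: 0.052
```

Call:
play_rows(moves=[[-1,[0,0,0.05],[0,0,0]],[-1,[0,0,0],[0,0,0]],[-1,[0,0,0],[0,0,0]]])

```text
clock: 23.03
eef_pos: [0.5811, -0.3612, 0.0327]
tool_rot: [0.707, 0.707, 0.0, 0.0]
ft_force: [-1.2, 0.7, 5.3]
grip_width: 0.052
```

Contact at 5.3 N. I'll open only partly because the meter is near, then lift.

Call:
play_rows(moves=[[0.35,[0,0,0],[0,0,0]],[0.5,[0,0,0],[0,0,0]],[0.65,[0,0,0],[0,0,0]],[0.65,[0,0,0],[0,0,0]],[0.65,[0,0,0],[0,0,0]],[0.65,[0,0,-0.5],[0,0,0]],[0.65,[0,0,-2],[0,0,0]],[1,[0,0,-3],[0,0,0]],[1,[0,0,-4],[0,0,0]],[1,[0,0,-3],[0,0,0]],[1,[0,0,-2],[0,0,0]],[1,[0,0,0],[0,0,0]]])

```text
clock: 24.03
eef_pos: [0.5836, -0.3627, 0.1843]
tool_rot: [0.707, 0.707, 0.001, 0.006]
ft_force: [1.3, -1.2, 1.3]
grip_width: 0.0851
```

```bash
python3 look.py wc blue .05 .065 .58 -.36
```

```text
tcp [ 0.5836 -0.3627  0.1843] w 0.0851 F [ 1.3 -1.2  1.3]
blue
z 58.1 ell [ 581.3 -362.1] [52.6 53.8] enc [ 581.5 -361.6] 55.4 n 2686
```

Call:
play_rows(moves=[[1,[1.0,-0.4,0],[0,0,0]],[1,[2.1,-0.9,0],[0,0,0]],[1,[3.2,-1.4,0],[0,0,0]],[1,[3.7,-1.6,0],[0,0,0]],[1,[3.7,-1.6,0],[0,0,0]],[1,[3.7,-1.6,0],[0,0,0]],[1,[3.7,-1.6,0],[0,0,0]],[1,[3.7,-1.6,0],[0,0,0]],[1,[3.7,-1.6,0],[0,0,0]],[1,[3.2,-1.5,0],[0,0,0]],[1,[1.8,-0.9,0],[0,0,0]],[1,[0.8,-0.4,0],[0,0,0]]])

```text
clock: 25.08
eef_pos: [0.4275, -0.0155, 0.1757]
tool_rot: [0.706, 0.708, -0.001, -0.001]
ft_force: [0.7, 0.1, 0.6]
grip_width: 0.085
```

Call:
play_rows(moves=[[1,[0,0,2],[0,0,0]],[1,[0,0,2],[0,0,0]],[1,[0,0,0],[0,0,0]],[1,[0,0,0],[0,0,0]]])

```text
clock: 25.42
eef_pos: [0.429, -0.0181, 0.1356]
tool_rot: [0.708, 0.707, -0.001, -0.001]
ft_force: [0.3, -0.1, 0.3]
grip_width: 0.0857
```

```bash
python3 look.py wd green .043 .06 .43 -.018
```

```text
tcp [ 0.429  -0.0181  0.1356] w 0.0857 F [ 0.3 -0.1  0.3]
green
z 50.2 ell [429.8 -19.8] [64.3 64.7] enc [429.8 -19.3] 66.7 n 5122
```

View pics/wd.png

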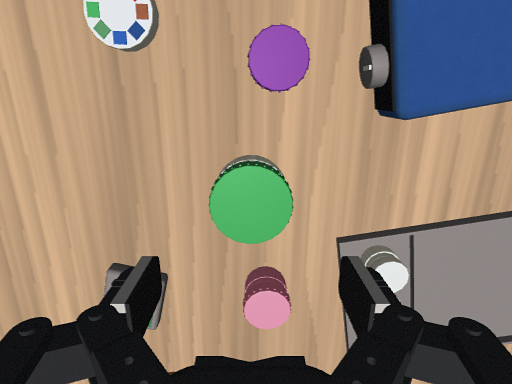

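Blue is placed: its top is at 58.1 mm and it is within 1 mm. The green cap at (251,204) is at (0.430, −0.0197), clear of the pink jar (267,308) and the timer. Descending with a small correction.

Call:
play_rows(moves=[[1,[-0.15,0.1,1.0],[0,0,0]],[1,[0,0,2.2],[0,0,0]],[1,[0,0,2.2],[0,0,0]],[1,[0,0,2.2],[0,0,0]],[1,[0,0,1.8],[0,0,0]],[1,[0,0,1.2],[0,0,0]],[1,[0,0,0.7],[0,0,0]],[1,[0,0,0],[0,0,0]],[1,[0,0,0],[0,0,0]]])

```text
clock: 26.22
eef_pos: [0.432, -0.0196, 0.0244]
tool_rot: [0.708, 0.707, 0.0, 0.0]
ft_force: [-0.6, 0.7, 0.5]
grip_width: 0.0854
```

Call:
play_rows(moves=[[0.8,[0,0,0],[0,0,0]],[0.65,[0,0,0],[0,0,0]],[0.55,[0,0,0],[0,0,0]],[0.45,[0,0,0],[0,0,0]],[0.2,[0,0,0],[0,0,0]],[-1,[0,0,0],[0,0,0]],[-1,[0,0,0],[0,0,0]],[-1,[0,0,0],[0,0,0]],[-1,[0,0,0],[0,0,0]]])

```text
clock: 26.97
eef_pos: [0.4307, -0.0194, 0.025]
tool_rot: [0.707, 0.707, -0.0, 0.0]
ft_force: [-4.5, -0.3, 9.6]
grip_width: 0.0642
```

Call:
play_rows(moves=[[-1,[0,0,-0.2],[0,0,0]],[-1,[0,0,-0.3],[0,0,0]],[-1,[0,0,-0.7],[0,0,0]],[-1,[0,0,-1.3],[0,0,0]],[-1,[0,0,-2.0],[0,0,0]],[-1,[0,0,-2.0],[0,0,0]],[-1,[0,0,-1.5],[0,0,0]],[-1,[0,0,-0.5],[0,0,0]],[-1,[0,0,0],[0,0,0]],[-1,[0,0,0],[0,0,0]]])

```text
clock: 27.8
eef_pos: [0.4311, -0.0193, 0.1085]
tool_rot: [0.707, 0.707, 0.0, -0.0]
ft_force: [-0.0, 0.4, -2.4]
grip_width: 0.0641
```

```bash
python3 look.py we green .1 .18 .43 -.018
```

```text
tcp [ 0.4311 -0.0193  0.1085] w 0.0641 F [-0.   0.4 -2.4]
green
z 133.6 ell [431.7 -19.8] [64.5 64.6] enc [431.7 -19.2] 66.8 n 14475
```

Green is held level, with its underside 25 mm below the TCP. On to the tray.

Call:
play_rows(moves=[[-1,[-0.3,0.7,0],[0,0,0]],[-1,[-0.7,1.5,0],[0,0,0]],[-1,[-1.0,2.2,0],[0,0,0]],[-1,[-1.2,2.7,0],[0,0,0]],[-1,[-1.2,2.7,0],[0,0,0]],[-1,[-1.2,2.7,0],[0,0,0]],[-1,[-1.2,2.7,0],[0,0,0]],[-1,[-1.1,2.5,0],[0,0,0]],[-1,[-1.0,2.0,0],[0,0,0]],[-1,[-0.7,1.4,0],[0,0,0]],[-1,[-0.3,0.8,0],[0,0,0]],[-1,[0,0,0],[0,0,0]]])

```text
clock: 28.85
eef_pos: [0.6514, -0.1197, 0.1062]
tool_rot: [0.708, 0.706, -0.0, -0.001]
ft_force: [0.8, 0.1, -2.9]
grip_width: 0.0642
```

Call:
play_rows(moves=[[-1,[0,0,0.8],[0,0,0]],[-1,[0,0,1.5],[0,0,0]],[-1,[0,0,1.2],[0,0,0]],[-1,[0,0,0.8],[0,0,0]],[-1,[0,0,0],[0,0,0]],[-1,[0,0,0],[0,0,0]]])

```text
clock: 29.35
eef_pos: [0.649, -0.1181, 0.0648]
tool_rot: [0.707, 0.707, -0.001, -0.001]
ft_force: [-0.2, 0.5, -3.4]
grip_width: 0.0639
```

```bash
python3 look.py wf green .06 .12 .65 -.118; python3 - <<'E'
from h import *
f=np.load("pics/wf.npz");P=cloud("wrist",f["d"],f["T"]);p=f["p"].astype(int)
m=(abs(P[...,2]-.004)<.003)&(p.max(2)-p.min(2)<28)&(f["d"]>0)
k,l,s,_=cv2.connectedComponentsWithStats(m.astype(np.uint8));m=l==1+np.argmax(s[1:,4])
print(np.percentile(P[m],[0.5,50,99.5],axis=0).round(4).tolist(),cv2.minAreaRect((P[m][:,:2]*1000).astype(np.float32)))
E
```

```text
tcp [ 0.649  -0.1181  0.0648] w 0.0639 F [-0.2  0.5 -3.4]
green
z 89.8 ell [ 649.6 -118.7] [64.5 64.6] enc [ 649.7 -118.1] 66.8 n 14463
[[0.5882, -0.1444, 0.0026], [0.656, -0.0833, 0.0043], [0.7135, -0.0467, 0.0064]] ((651.0615234375, -107.48111724853516), (115.47077178955078, 110.50364685058594), 9.613040924072266)
```

View pics/wf.png

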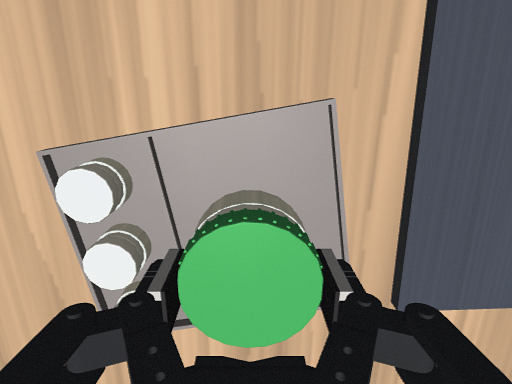

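The green jar is over the empty compartment. Its divider line runs (153,138) to (182,247) and the far rim's base (329,106) to (342,240). I'll check the compartment's centre from these edges.

```bash
python3 - <<'E'
from h import *
T=np.load("pics/wf.npz")["T"]
d,e,f,g,h=[ray("wrist",q,.004,T)[:2] for q in((153,138),(179,232),(329,106),(341,232),(240,121))]
for q in(d,e,f,g,h):print(q.round(4))
# floor mask from scene camera, corners
import m as _m
E
python3 - <<'E'
from h import *
f=np.load("pics/top0.npz");p=f["p"][110:200,262:340,::-1];cv2.imwrite("pics/tray.png",cv2.resize(p,None,fx=7,fy=6.6,interpolation=cv2.INTER_CUBIC))
E
```

```text
[ 0.5864 -0.0642]
[ 0.5985 -0.1312]
[ 0.6993 -0.0443]
[ 0.7148 -0.1311]
[ 0.6432 -0.0534]
red top [ 0.4307 -0.0198  0.1802] 0.1801 [array([431.1, -20.3]), array([27.2, 29.7]), np.float64(1.3)] [array([430.8, -19.8]), array([27.9, 28.9]), np.float64(128.6)]
red scene [ 0.4335 -0.0231  0.1785] 0.1792 [array([433.4, -24.2]), array([28.7, 42.3]), np.float64(40.1)] [array([434.1, -23.8]), array([29.5, 42.7]), np.float64(41.6)]
pan top [0.5572 0.3454 0.0562] 0.0563 [array([558.1, 343.9]), array([110.3, 114.2]), np.float64(28.7)] [array([557.1, 345.8]), array([111. , 111.5]), np.float64(23.0)]
pan scene [0.5596 0.3428 0.0558] 0.0559 [array([558.5, 344.1]), array([109.8, 117.7]), np.float64(25.7)] [array([558.6, 343.8]), array([110.2, 113.8]), np.float64(17.5)]
stir top [0.6511 0.1353 0.0643] 0.0643 [array([651.6, 135.3]), array([115.2, 114. ]), np.float64(54.3)] [array([651.4, 135.4]), array([112.9, 114. ]), np.float64(124.9)]
stir scene [0.6542 0.1327 0.0641] 0.0641 [array([653.8, 134. ]), array([115.4, 114.1]), np.float64(38.8)] [array([653.1, 134.1]), array([113.1, 115. ]), np.float64(25
[... 1740 characters left out ...]
, np.float64(34.7)]
purple top [0.4493 0.0856 0.0439] 0.0439 [array([448.7,  85.3]), array([40.3, 38. ]), np.float64(46.6)] [array([449.4,  85.5]), array([38. , 40.3]), np.float64(125.3)]
purple scene [0.4544 0.0802 0.0388] 0.043 [array([458.1,  74.8]), array([38.4, 70.5]), np.float64(37.9)] [array([457.4,  75.7]), array([38.6, 73.4]), np.float64(37.0)]
pink top [ 0.4455 -0.1231  0.0441] 0.0445 [array([ 445.6, -122.7]), array([39.7, 39.9]), np.float64(1.3)] [array([ 445.6, -123. ]), array([40.1, 41.2]), np.float64(72.6)]
pink scene [ 0.45   -0.1285  0.0387] 0.0427 [array([ 453.3, -132.1]), array([43. , 66.6]), np.float64(42.3)] [array([ 453. , -131.2]), array([42.6, 68. ]), np.float64(45.1)]
```

View pics/tray.png

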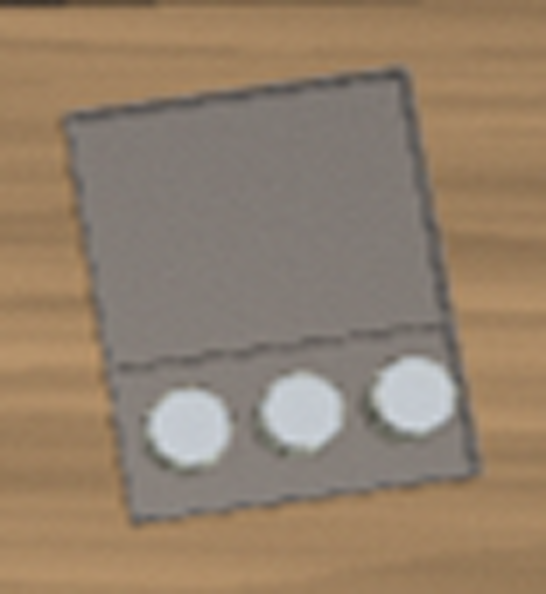

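```bash
python3 - <<'E'
from h import *
c=[ray("top",(262+a/7-.5,110+b/6.6-.5),.004)[:2] for a,b in((70,122),(402,78),(447,322),(122,365))]
print(np.round(c,4),np.mean(c,0).round(4))
E
```

```text
[[ 0.6985 -0.0419]
 [ 0.7224 -0.1847]
 [ 0.6096 -0.2045]
 [ 0.5867 -0.0661]] [ 0.6543 -0.1243]
```

The top-view corners give (0.6543, −0.1243) and the wrist edges (0.6535, −0.1245). The scene view gave (0.651, −0.118), 6 mm off, so I'll use (0.6535, −0.123). That means a shift of +4 mm in x and −4.5 mm in y, then lower.

Call:
play_rows(moves=[[-1,[-0.45,0.4,0.5],[0,0,0]],[-1,[0,0,0.8],[0,0,0]],[-1,[0,0,0.7],[0,0,0]],[-1,[0,0,0.5],[0,0,0]],[-1,[0,0,0.4],[0,0,0]],[-1,[0,0,0.3],[0,0,0]],[-1,[0,0,0.2],[0,0,0]],[-1,[0,0,0],[0,0,0]],[-1,[0,0,0],[0,0,0]]])

```text
clock: 30.15
eef_pos: [0.6542, -0.123, 0.0318]
tool_rot: [0.707, 0.707, 0.0, 0.0]
ft_force: [-0.7, 0.5, -3.6]
grip_width: 0.0642
```

Call:
play_rows(moves=[[-1,[0,0,0.1],[0,0,0]],[-1,[0,0,0],[0,0,0]],[-1,[0,0,0],[0,0,0]]])

```text
clock: 30.4
eef_pos: [0.6543, -0.1231, 0.0311]
tool_rot: [0.707, 0.707, 0.0, 0.0]
ft_force: [-0.4, -1.4, -2.8]
grip_width: 0.0641
```

Call:
play_rows(moves=[[-1,[0,0,0.1],[0,0,0]],[-1,[0,0,0],[0,0,0]],[-1,[0,0,0],[0,0,0]]])

```text
clock: 30.65
eef_pos: [0.6541, -0.123, 0.0298]
tool_rot: [0.707, 0.707, -0.0, -0.0]
ft_force: [-0.3, -0.2, -2.8]
grip_width: 0.0639
```

Call:
play_rows(moves=[[-1,[0,0,0.1],[0,0,0]],[-1,[0,0,0],[0,0,0]],[-1,[0,0,0],[0,0,0]]])

```text
clock: 30.9
eef_pos: [0.6543, -0.1231, 0.0292]
tool_rot: [0.707, 0.707, 0.0, 0.0]
ft_force: [-0.9, 1.4, -1.6]
grip_width: 0.0636
```

Wrist force is easing from −2.8 N to −1.6 N, which suggests it is touching. One more 0.5 mm, then release.

Call:
play_rows(moves=[[-1,[0,0,0.05],[0,0,0]],[-1,[0,0,0],[0,0,0]],[-1,[0,0,0],[0,0,0]]])

```text
clock: 31.15
eef_pos: [0.6543, -0.1231, 0.0292]
tool_rot: [0.707, 0.707, 0.0, 0.0]
ft_force: [-1.6, 0.4, 4.1]
grip_width: 0.0643
```

Call:
play_rows(moves=[[0.6,[0,0,0],[0,0,0]],[0.75,[0,0,0],[0,0,0]],[0.9,[0,0,0],[0,0,0]],[0.9,[0,0,0],[0,0,0]],[0.9,[0,0,0],[0,0,0]],[0.9,[0,0,-0.5],[0,0,0]],[0.9,[0,0,-2],[0,0,0]],[1,[0,0,-3.5],[0,0,0]],[1,[0,0,-4],[0,0,0]],[1,[0,0,-3.5],[0,0,0]],[1,[0,0,-2],[0,0,0]],[1,[0,0,0],[0,0,0]]])

```text
clock: 32.15
eef_pos: [0.6575, -0.1237, 0.1911]
tool_rot: [0.707, 0.707, 0.004, 0.005]
ft_force: [0.8, -1.3, 0.4]
grip_width: 0.0854
```

```bash
python3 look.py wg green .045 .065 .653 -.123
python3 - <<'E'
from h import *
p,d=bot.camera("scene");cv2.imwrite("pics/s3.png",p[:,:,::-1])
p,d=bot.camera("top");P=cloud("top",d);p=p.astype(int)
for n,lo,hi,xy in(("red",.09,.105,(.557,.345)),("yellow",.1,.118,(.652,.135)),("blue",.05,.066,(.581,-.361)),("bottle",.08,.12,(.343,-.266)),("beaker",.06,.14,(.357,.257))):
    m=(P[...,2]>lo)&(P[...,2]<hi)&(np.hypot(P[...,0]-xy[0],P[...,1]-xy[1])<.06);print(n,P[m].mean(0).round(4),m.sum())
E
```

```text
tcp [ 0.6575 -0.1237  0.1911] w 0.0854 F [ 0.8 -1.3  0.4]
green
z 54.2 ell [ 654.8 -123.5] [64.4 64.9] enc [ 654.9 -123.2] 66.7 n 3679
red [0.5593 0.3424 0.096 ] 110
yellow [0.6527 0.1334 0.1082] 195
blue [ 0.5826 -0.3626  0.0578] 295
bottle [ 0.3422 -0.2775  0.105 ] 22
beaker [0.3582 0.2581 0.1009] 435
```

View pics/s3.png

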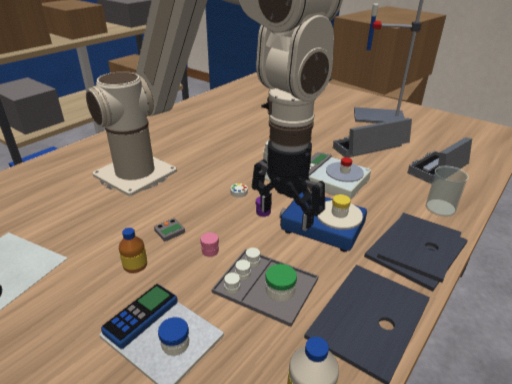

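All four jars stand on their places: red (346,163), yellow (341,205), green (281,277) and blue (173,332). The bottle is at the same pixels (133,250) as at the start, and only the arm hides it in the top view. Handing in.

Call:
play_rows(moves=[[1,[0,0,0],[0,0,0]],[1,[0,0,0],[0,0,0]],[1,[0,0,0],[0,0,0]]])

```text
clock: 32.55
eef_pos: [0.6533, -0.1228, 0.1814]
tool_rot: [0.707, 0.707, -0.001, -0.001]
ft_force: [0.9, 0.2, 0.9]
grip_width: 0.0854
```

```bash
python3 -c "
from workcell import bot
print(bot.job_done())"
```

```text
the job is handed in; nothing more can be done
None
```

I took the stack apart from the top down, stood each jar on its own place, and handed the job in at about 32.6 s. No verdict was reported. I viewed 11 pictures.

| Jar | Place | Cap top (mm, measured / expected) | Off centre |
|---|---|---|---|
| Red | balance pan | 96.1 / 96 | about 3 mm |
| Yellow | stirrer plate | 108.2 / 108 | about 2 mm |
| Blue | pH board | 58.1 / 58 | 1–2 mm |
| Green | sample tray | 54.2 / 54 | 1–2 mm |

- **Set-down:** yellow, blue and green showed a clear contact force before release. For red the force stayed within noise, so I released it at the computed height.
- **Bottle and beaker:** the beaker reads unmoved in the top view. The arm mostly hid the bottle there, so that reading (22 pixels, about 11 mm off) is not reliable. In the scene view the bottle is at the same pixels as at the start.
- **Tray centre:** the scene view put it about 6 mm from where the top and wrist views did. I used those two, which agreed within 1 mm.

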